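# Free a brass valve from its fixture and hold it up to the inspection camera

### The job

With the mallet, knock the fixture's sprung release pin all the way down so that the keeper lets go of the valve, and set the mallet back down on the bench. Then draw the brass valve up out of its socket and finish while still holding it, raised and still, in front of the inspection camera: its foot facing straight into the lens, about 100 mm away. Do not touch the release pin with the arm or gripper, do not knock the valve with the mallet, and leave the bin, gauge, spanner and collar where they are.

Things in the scene. Friction and masses are not known exactly. Their poses are not given: they have to be found in the camera images.
- valve: Brass valve, 0.34 kg, upright in the fixture's socket. Origin: centre of the foot's end face; z up its axis. From the foot up: round spigot d 28 mm (0-34, in the socket), flange d 58 (34-40), square block 30 x 30 mm, faces square to x and y (40-86; grip it at 72, above the keeper), bonnet d 22 (86-100), stem d 10 (100-112). Starts with the foot 10 mm above the bench.
- fixture: Fixed steel assembly fixture. Origin: on the bench under the socket's axis. Socket block 90 x 90 mm, 44 mm high, round hole d 29.5 mm, 36 mm deep; the valve's flange rests on its top. Pin housing 40 x 40 mm, 56 mm high, centred at y = +85 mm. Base plate 120 x 210 mm, 6 mm thick.
- keeper: Steel tongue of the fixture, 22 mm wide, from 51.5 to 57.5 mm above the bench, reaching from the pin housing to 6 mm over the valve's flange, which it blocks. It draws back along the fixture's +y as far as the pin goes down, and then clears the flange. Its origin moves with it and lies at the fixture's origin at the start.
- pin_top (a point): Centre of the flat top of the release pin's steel head, d 22 mm, 12 mm thick, on a 12 mm shaft above the pin housing, at the fixture's x = 0, y = +85 mm. The point lies 85 mm above the bench at the start; z up.
- pin (a joint): Travel of the release pin in m: 0 up (start), 0.014 fully down on its stop (counts as down beyond 0.012). Spring and friction together resist with about 5 N at first and 7 N at the end; it stays down where it is driven.
- mallet: Mallet, 0.4 kg, left or right of the fixture, standing on a face of its head, handle level. Black rubber head: upright cylinder d 50 mm, 80 mm high. Wooden handle 22 mm wide, 26 mm high, centred 45 mm above the underside, along -x to 170 mm from the head's axis. Origin: centre of the head's lower (striking) face; z up. Good grip: across the handle 55 mm from the head's axis.
- camera_head: Fixed inspection camera, a black box with an aluminium light ring 64 mm diameter, on a low post and a 90 mm round foot, tilted up at 45 degrees towards the robot's side. Origin: centre of the lens, 92 mm above the bench; z points out of the lens along its line of sight. Its body reaches 75 mm behind the lens.
- focus (a point): Empty point on the camera's line of sight, 100 mm in front of the lens: where the centre of the valve's foot belongs.
- bin: Blue open plastic bin, 120 by 90 by 55 mm, a bystander, at the place left or right that the mallet does not take. Origin under its centre.
- gauge: Round pressure gauge lying on its back, 68 mm diameter, 26 mm high, a bystander. Origin under its centre.
- spanner: Steel spanner 160 mm long lying flat, a bystander.
- collar: Brass collar 44 mm diameter, 20 mm high, a bystander. Origin under its centre.
There are look-alikes about, which are no part of the job. Of the things shaped like the valve, the brass one is meant.

How it is judged:
By the outcome, as a careful person would: the job done as asked, in the order asked, and still so for the second after the job is handed in, while the arm keeps its last pose, push and grip.
It also fails if it takes over 51 s, if anything falls off the work surface, if the arm or the gripper's body presses on something with over 40 N, if the wrist force passes 120 N, or if a joint passes its speed limit or range.

### The arm

A 6-joint arm with a two-finger parallel gripper is mounted at the origin on the work surface. World frame = base frame: x ahead of the robot, y to its left, z up, the work surface at z = 0. Lengths are in m, angles in rad, forces in N, time in s.
With the tool pointing down it reaches from about 0.225 to 0.875 m from the base axis. Payload 3.4 kg.
Tool frame: the origin (TCP) lies at the very end of the fingers, on their centre line; the grasp point (between the pads) lies 19 mm behind it (manip.tcp_to_grasp is the distance from the TCP to the grasp point, in m); z points along the fingers, y is the line along which they close (so a half turn about z gives the same grasp; the last joint's range is limited). The gripper opens to 85 mm and grips with 20 to 120 N. Pads are 22 mm wide; open, the fingers measure 114 mm over their backs; the gripper's body (76 mm by 85 mm) begins 54 mm behind the grasp point. The pads swing forward as they close: fully open they stand 13 mm farther back than shut.
Start: joints at [1, 0.276, 1.505, -0, 1.361, -0.121], TCP at [0.25, 0.518, 0.231] pointing down, gripper open.
Joint ranges: [-2.89, 2.89], [-0.75, 2.08], [0.22, 2.7], [-1.18, 4.32], [0.11, 2.71], [-2.7, 2.7]. Speed limits (rad/s): [2.57, 2.57, 3.14, 3.14, 3.14, 3.14].

### API

Orientations are given as a unit quaternion [w, x, y, z].
In Python, from rig import status, get_image, job, manip gives the robot as it stands.
- The arm moves only by the tool apply_moves, never from a script. Its arguments are lists of equal length, an entry for each row: "xyz": the shift along the tool's x, y, z each as a share of 0.3 m, from -1 to 1, a list of three; "rot": the turn, a rotation vector about the tool's x, y, z each as a share of 60 degrees, from -1 to 1, a list of three; "hand": the opening, from -1 (shut) to 1 (fully open). A call has 1 to 8 rows; each row shifts and turns the commanded pose from where the row before left it, along the tool's axes as they then stand; what a row does not reach is not made up. A row lasts 1/8 s, in which the tool goes at most 62.5 mm and 10.7 degrees, less where a joint would pass 70% of its speed; a pose out of reach is approached as far as the arm can. A call with a number of a shift or a turn outside -1 to 1 is refused whole. A call with a gripper value outside its range is refused whole. The fingers move at their own pace and stop on an object; "force" is the grip in N (left out, the last holds). Time passes only in rows, so rows that do not move let the fingers close. It gives the time, the measured TCP pose, the force, the opening and the grip force at its end, in the units of the state.
- status.get_state(): the state, without advancing time (a new reading comes with each control period).
- get_image(name): name is "side" or "top"; returns a dict with "pixels" (420x560x3 uint8, red, green, blue), "fovy" (degrees; the focal length in pixels is half the picture's height over the tangent of half this angle, whatever the lens; pixels are square), "cx", "cy" (the principal point, pixels), "dist" ([k1, k2, p1, p2, k3] as OpenCV has them; the pictures are not rectified), "origin" and "orientation" of the camera in the world. Camera axes: x right, y down, z forward; pixel columns grow to the right and rows downward; lengths in m; the calibration is good to about 2 mm. A picture is of the moment at which its call begins. There is no depth.
- job.sign_off(): hands the job in; it is judged then, once.
The state is a dict: "clock": time; "qpos": joint angles; "qd": joint speeds; "effort": joint torques, N m; "position": TCP position; "ee_rot": TCP orientation; "contact_force": force on the tool from outside, world axes, zero at the start; "moment": the same for the moment, N m; "width": finger opening in m; "gripper_force": force on a finger pad.
Only numpy, scipy, OpenCV 4.12 (cv2) and the standard library are available. Lean on these libraries where they do the work, as an engineer would, in place of code of your own. Each camera call takes 0.05 s, during which the arm holds its last target. There are 200 camera calls.

## Working session

There is one attempt and no reset: what is moved stays moved. The work goes in short steps, Python scripts to look and compute and a tool call to move; the robot and the scene stay as the last step left them, time stands still between calls to the robot, and variables do not carry over. Pictures are saved under pics/ and viewed, at most 10 in all, crops included, and the job is handed in when it is done.

Besides the shell and the picture viewer there is one more tool, called as name(argument=value, ...) on one line, values as JSON. apply_moves: Moves the arm, as the interface text tells. Its arguments: {"type":"object","properties":{"xyz":{"type":"array","items":{"type":"array","items":{"type":"number","minimum":-1,"maximum":1}}},"rot":{"type":"array","items":{"type":"array","items":{"type":"number","minimum":-1,"maximum":1}}},"hand":{"type":"array","items":{"type":"number"}},"force":{"type":"number"}},"required":["xyz","rot","hand"]}

```bash
ls; mkdir -p pics
cat > h.py <<'E'
import numpy as np, cv2
from scipy.spatial.transform import Rotation as R
from rig import status, get_image, job, manip
def q2R(q): return R.from_quat([q[1],q[2],q[3],q[0]]).as_matrix()
def cam(im):
    f=210/np.tan(np.radians(im["fovy"])/2)
    K=np.array([[f,0,im["cx"]],[0,f,im["cy"]],[0,0,1]]); return K,np.array(im["dist"],float),np.array(im["origin"]),q2R(im["orientation"])
def ray(im,uv):
    K,d,o,Rm=cam(im); p=cv2.undistortPoints(np.array([[uv]],float),K,d)[0,0]
    v=Rm@np.array([p[0],p[1],1]); return o,v/np.linalg.norm(v)
def onz(im,uv,z):
    o,v=ray(im,uv); return o+v*(z-o[2])/v[2]
def tri(a,uva,b,uvb):
    o1,v1=ray(a,uva);o2,v2=ray(b,uvb)
    s=np.linalg.lstsq(np.c_[v1,-v2],o2-o1,rcond=None)[0]
    p,q=o1+v1*s[0],o2+v2*s[1]; return (p+q)/2,np.linalg.norm(p-q)
def proj(im,P):
    K,d,o,Rm=cam(im); c=Rm.T@(np.array(P,float)-o)
    return cv2.projectPoints(c.reshape(1,1,3),np.zeros(3),np.zeros(3),K,d)[0].ravel()
def shot(name,fn):
    im=get_image(name); cv2.imwrite("pics/"+fn,im["pixels"][:,:,::-1]); np.save("pics/"+fn+".npy",im,allow_pickle=True); return im
def load(fn): return np.load("pics/"+fn+".npy",allow_pickle=True).item()
E
python3 - <<'E'
from h import *
for n in("side","top"):
    im=shot(n,n+"0.png"); print(n,im["fovy"],im["origin"],im["orientation"],im["dist"])
print(status.get_state(), manip.tcp_to_grasp)
E
```

```text
pics
side 50.70792661854395 [ 0.41579477 -0.75839764  0.59504709] [-0.47302812  0.87741003 -0.06468372  0.04703253] [-0.11940169  0.          0.          0.          0.        ]
top 50.65900392742621 [0.40707697 0.01694006 1.25388625] [ 0.04604075 -0.70151093  0.70971954 -0.04539657] [-0.02492593  0.          0.          0.          0.        ]
{'clock': 0.1, 'qpos': array([ 9.99999591e-01,  2.76553802e-01,  1.50598296e+00,  8.59967459e-07,
        1.36071828e+00, -1.20978387e-01]), 'qd': array([ 6.41754487e-04, -7.04164670e-04, -3.80674095e-03,  1.01226430e-03,
       -2.03727823e-03, -3.43468696e-05]), 'effort': array([-6.00821149e-04, -4.17699552e+01, -2.46403009e+01, -2.94822285e-04,
        5.76571256e-03,  5.83056504e-06]), 'position': array([0.24975263, 0.51741341, 0.23052304]), 'ee_rot': array([-2.82196913e-04,  2.23017835e-01,  9.74814010e-01, -7.81824346e-04]), 'contact_force': array([-0.3585034 , -0.49679657, -0.77907744]), 'moment': array([ 0.00452322, -0.03572943,  0.09154053]), 'gripper_force': 0.0, 'width': 0.0852050955852425} 0.0187
```

View pics/top0.png

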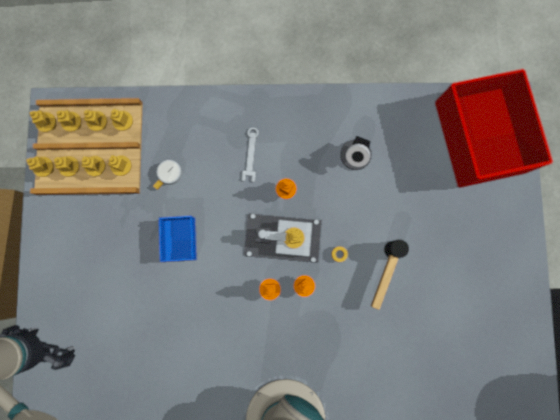

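View pics/side0.png

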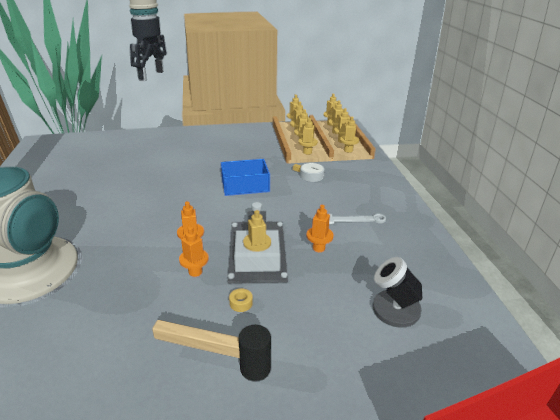

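Top view: the brass valve is in the fixture at (295,238), with the pin at (265,234). The mallet head is at (397,248), the camera ring at (357,153), and the blue bin at (178,239). The valve-like things are the fixture one at top (295,238) / side (256,230), three orange ones at top (287,188), (270,290) and (305,286), and eight yellow ones in the rack at top left. Only the first is brass and stands in the fixture's socket, so it is the one meant. I'll confirm it in an enlarged crop.

Run:
```python
from h import *
t=load("top0.png")["pixels"][:,:,::-1]; s=load("side0.png")["pixels"][:,:,::-1]
a=cv2.resize(t[205:270,235:335],(400,260),interpolation=cv2.INTER_CUBIC)
b=cv2.resize(s[195:295,215:315],(400,400),interpolation=cv2.INTER_CUBIC)
c=cv2.resize(t[130:180,330:380],(260,260),interpolation=cv2.INTER_CUBIC)
d=cv2.resize(s[250:330,360:430],(350,400),interpolation=cv2.INTER_CUBIC)
o=np.zeros((600,800,3),np.uint8)
# scaled layout : top crop 4x at (0,0), side crop 4x(3.4) below
o[:260,:400]=a; o[:260,420:680]=c; o[262:600,0:338]=cv2.resize(b,(338,338)); o[262:600,420:716]=cv2.resize(d,(296,338))
cv2.imwrite("pics/crop1.png",o)
T=load("top0.png");S=load("side0.png")
# mallet head/handle masks
for n,im in(("T",T),("S",S)):
    hsv=cv2.cvtColor(im["pixels"],cv2.COLOR_RGB2HSV)
    def blobs(lab,m,amin):
        k,L,st,c=cv2.connectedComponentsWithStats(m.astype(np.uint8))
        for i in range(1,k):
            if st[i,4]>amin: print(n,lab,st[i],c[i].round(1))
    H,Sx,V=hsv[...,0],hsv[...,1],hsv[...,2]
    blobs("dark",(V<45),60)
    blobs("wood",(H>8)&(H<24)&(Sx>60)&(V>120),100)
    blobs("brass",(H>18)&(H<32)&(Sx>130)&(V>90),40)
```

```text
T dark [354 137  15   9  65] [361.1 141. ]
T dark [353 152  10   9  66] [357.5 156.3]
T dark [385 241  22  15 210] [394.  248.7]
T dark [552 290   8 110 471] [556.7 327.5]
T dark [ 12 330  37  40 494] [ 33.3 346.4]
T dark [ 51 351  23  15 118] [ 64.1 356.3]
T wood [  26   98  117   96 9365] [ 87.7 146.5]
T wood [275 178  22  21 364] [285.7 188.2]
T wood [  0 189  13  46 380] [  4.6 207.5]
T wood [284 227  21  22 342] [294.  237.4]
T wood [331 246  17  16 184] [339.1 253.6]
T wood [372 256  26  53 472] [384.5 282.1]
T wood [293 275  23  22 402] [303.9 285.5]
T wood [259 278  22  23 400] [269.4 289. ]
T brass [110 109  23  22 392] [121.  119.5]
T brass [ 30 110  27  23 415] [ 43.6 120.5]
T brass [ 56 110  26  22 433] [ 68.8 120. ]
T brass [ 83 110  25  22 408] [ 95.  119.9]
T brass [107 155  25  21 398] [119.4 164.7]
T brass [ 27 156  53  21 844] [ 54.  165.5]
T brass [ 81 156  25  21 408] [ 93.  165.1]
T brass [154 181   9   8  42] [157.7 184.2]
T brass [286 228  18  20 284] [294.1 237.5]
T brass [332 247  15  15 121] [338.9 253.9]
S dark [143  35  21  23 189] [154.   45.7]
S dark [381 263  14  14 112] [387.5 269.6]
S dark [387 270  35  38 688] [406.2 291. ]
S dark [239 336  32  44 590] [253.7 360.6]
S wood [  183    12   192   151 14190] [256.4  88.2]
S wood [ 177  201   32   76 1471] [191.4 241.8]
S wood [306 204  28  49 792] [319.9 230.1]
S wood [243 210  28  42 706] [257. 234.]
S wood [229 288  24  24 461] [240.6 299.5]
S wood [ 153  320   87   38 1694] [196.7 337.9]
S brass [288  95  29  59 814] [302.2 125.8]
S brass [324  94  36  58 943] [341.3 124.1]
S brass [244 211  27  40 639] [256.6 234.2]
S brass [230 290  22  22 374] [240.5 300.1]
```

View pics/crop1.png

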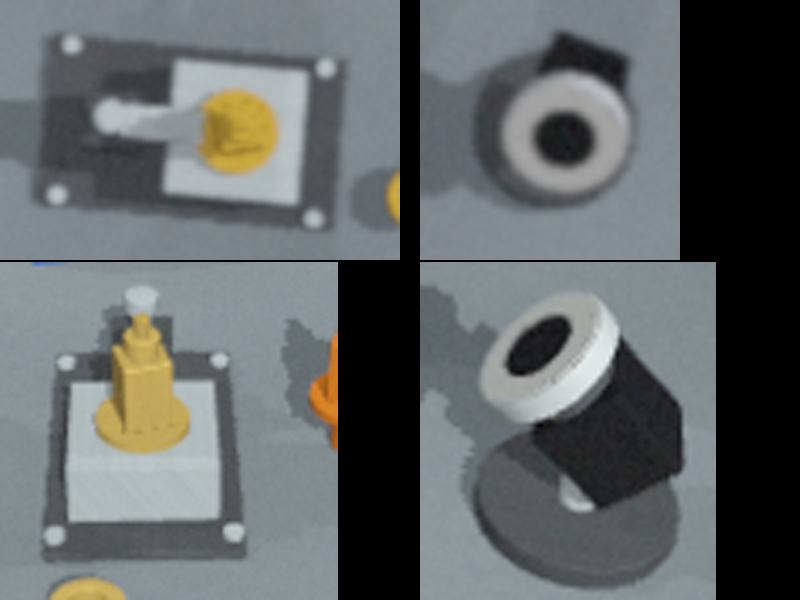

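The crop shows the brass valve in the socket, with the keeper over its flange and the pin head at top (261.3,233.7) / side (256.7,204.2). Four base-plate screws are visible in both views, and the camera's ring faces the robot. Next I'll triangulate.

```bash
cat > meas.py <<'E'
from h import *
T=load("top0.png");S=load("side0.png")
tc=lambda x,y:(235+x/4-.375,205+y/4-.375)
sc=lambda x,y:(215+x/3.38-.35,195+(y-262)/3.38-.35)
cc=lambda x,y:(330+(x-420)/5.2-.4,130+y/5.2-.4)
dc=lambda x,y:(360+(x-420)/4.229-.38,250+(y-262)/4.225-.38)
def p(n,a,b):
    P,e=tri(T,a,S,b); print(n,(P*1000).round(1),"gap",round(e*1000,1)); return P
scr=[p("screw%d"%i,tc(*a),sc(*b)) for i,(a,b) in enumerate([((72,45),(219,360)),((326,68),(233,532)),((57,195),(66,362)),((313,218),(54,535))])]
c=np.mean(scr,0); yv=(scr[0]+scr[2]-scr[1]-scr[3]); yv/=np.linalg.norm(yv); print("plate centre",c,"yaw of y",np.degrees(np.arctan2(-yv[0],yv[1])), "lens",np.linalg.norm(scr[0]-scr[1]),np.linalg.norm(scr[0]-scr[2]))
# block top corners on z=.044
cor=[onz(T,tc(*q),.044)[:2] for q in((174,60),(308,70),(300,205),(163,192))]
print("block corners",np.round(cor,4),"centre",np.mean(cor,0))
pin=p("pin_top",tc(105,115),sc(141,293))
print("pin on .085 plane T",onz(T,tc(105,115),.085),"S",onz(S,sc(141,293),.085))
# flange circle in top
print("flange centre on z=.05", onz(T,tc(239,131),.05))
lens=p("lens",cc(565,138),dc(538,345)); print("ring c", onz(T,cc(566,131),.092))
print("foot centre side z=0.01",onz(S,dc(578,498),.010))
print("foot T", onz(T,cc(552,128),.010))
# camera pieces
for n,im,w in(("T",T,(375,420,230,275)),("S",S,(225,285,315,390))):
    g=cv2.cvtColor(im["pixels"],cv2.COLOR_RGB2GRAY)[w[2]:w[3],w[0]:w[1]]
    m=(g<60).astype(np.uint8); cs=cv2.findContours(m,0,2)[0]; k=max(cs,key=cv2.contourArea)
    print(n,"head box",np.array(cv2.boundingRect(k))+[w[0],w[2],0,0], cv2.minEnclosingCircle(k),)
    hsv=cv2.cvtColor(im["pixels"],cv2.COLOR_RGB2HSV); q=(hsv[...,0]>8)&(hsv[...,0]<24)&(hsv[...,1]>60)&(hsv[...,2]>120)
    m=np.zeros(q.shape,np.uint8); m[(slice(250,312),slice(368,402)) if n=="T" else (slice(318,362),slice(150,242))]=1
    m*=q.astype(np.uint8); pts=np.argwhere(m)[:,::-1].astype(np.float32); print("handle",cv2.fitLine(pts,2,0,.01,.01).ravel(), cv2.minAreaRect(pts))
o=np.zeros((600,800,3),np.uint8)
t=T["pixels"][:,:,::-1];s=S["pixels"][:,:,::-1]
o[:400,:340]=cv2.resize(t[232:312,362:430],(340,400),interpolation=cv2.INTER_CUBIC)
o[:300,350:800]=cv2.resize(s[315:390,150:280][:,17:],(450,300),interpolation=cv2.INTER_CUBIC)
cv2.imwrite("pics/crop2.png",o)
E
python3 meas.py
```

```text
screw0 [555.1  85.9   7.8] gap 1.2
screw1 [536.3 -93.3   7.6] gap 0.6
screw2 [449.7  96.9   7.8] gap 1.7
screw3 [431.  -81.8   7.4] gap 0.4
plate centre [0.49303184 0.00193959 0.00763122] yaw of y -5.979366625261443 lens 0.18016928329208717 0.10589123622721362
block corners [[ 0.539   0.0141]
 [ 0.531  -0.0777]
 [ 0.439  -0.0703]
 [ 0.4489  0.0226]] centre [ 0.48947489 -0.02782002]
pin_top [499.1  60.2  82.7] gap 0.7
pin on .085 plane T [0.49854408 0.06011611 0.085     ] S [0.49906709 0.05655854 0.085     ]
flange centre on z=.05 [ 0.48934244 -0.02946921  0.05      ]
lens [ 702.9 -201.    92.4] gap 0.6
ring c [ 0.70641525 -0.20166995  0.092     ]
foot centre side z=0.01 [ 0.73172606 -0.21227175  0.01      ]
foot T [ 0.72932729 -0.20940348  0.01      ]
T head box [384 240  24  17] ((20.630434036254883, 18.5), 11.641278266906738)
handle [ 3.4876907e-01 -9.3720871e-01  3.8448941e+02  2.8206143e+02] ((384.5162658691406, 282.00604248046875), (8.613396644592285, 54.87567138671875), 20.323135375976562)
S head box [239 325  32  56] ((30.0, 37.390907287597656), 27.681533813476562)
handle [9.7313815e-01 2.3022191e-01 1.9670129e+02 3.3791794e+02] ((196.85740661621094, 338.05596923828125), (90.4100570678711, 20.05335807800293), 12.26477336883545)
```

View pics/crop2.png

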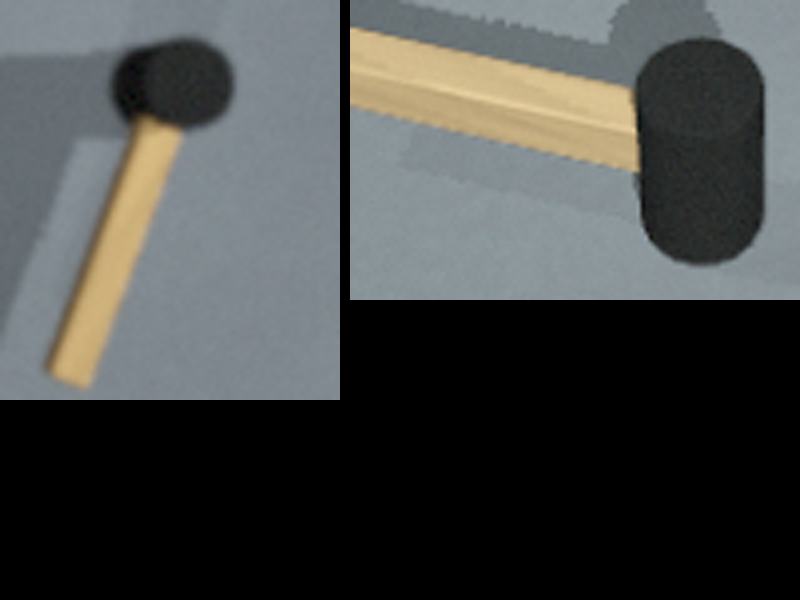

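The mallet stands with its head top at top (399.6,248.2) / side (254.5,336.3), and its handle runs towards the robot, ending at top (376,307.6). Next come the mallet pose and the camera azimuth.

```bash
cat > m2.py <<'E'
from h import *
T=load("top0.png");S=load("side0.png")
mt=lambda x,y:(362+x/5-.4,232+y/5-.4)
ms=lambda x,y:(167+(x-350)/3.982-.37,315+y/4-.37)
P,e=tri(T,mt(190,83),S,ms(700,87)); print("head top",P*1000,e)
print("T on .08",onz(T,mt(190,83),.08),"S",onz(S,ms(700,87),.08))
a,b=onz(T,mt(160,122),.058),onz(T,mt(70,379),.058); d=b-a; print("handle",a,b,"az",np.degrees(np.arctan2(d[1],d[0])), "end to head",np.linalg.norm(b[:2]-P[:2]))
h=P[:2]; d=b[:2]-h; print("az head->end",np.degrees(np.arctan2(d[1],d[0])))
# handle top height by two views: end top edge midpoint side view = left end out of crop: use fit lines
L=np.array([.7029,-.201,.092])
for az in range(148,177,4):
    z=np.array([np.cos(np.radians(az)),np.sin(np.radians(az)),1])/2**.5; z[:2]*=1
    z=np.array([np.cos(np.radians(az))*.7071,np.sin(np.radians(az))*.7071,.7071])
    r=[]
    for im in(S,T):
        u=proj(im,L-z*.02);v=proj(im,L-z*.07); r+= [np.degrees(np.arctan2(*(v-u)[::-1])).round(1)]
    print(az,r)
print("side edges",np.degrees(np.arctan2(73,63)),np.degrees(np.arctan2(67,65)))
# ring ellipses: bright pixels near lens
for n,im,w in(("T",T,(340,378,135,172)),("S",S,(368,412,252,296))):
    px=im["pixels"][w[2]:w[3],w[0]:w[1]].min(2); m=(px>128).astype(np.uint8)
    k=max(cv2.findContours(m,0,2)[0],key=cv2.contourArea); print(n,np.round(np.array(cv2.fitEllipse(k)[0])+[w[0],w[2]],1),cv2.fitEllipse(k)[1:],cv2.contourArea(k))
E
python3 m2.py
```

```text
head top [ 455.75290716 -306.69348547   77.61124437] 0.0007286928015599873
T on .08 [ 0.45529035 -0.30601962  0.08      ] S [ 0.45593187 -0.30877464  0.08      ]
handle [ 0.43550268 -0.29494158  0.058     ] [ 0.30060569 -0.24126422  0.058     ] az 158.30171165415572 end to head 0.16837948057949664
az head->end 157.13369162809914
148 [np.float64(51.3), np.float64(-61.2)]
152 [np.float64(49.7), np.float64(-67.2)]
156 [np.float64(48.2), np.float64(-73.2)]
160 [np.float64(46.7), np.float64(-79.1)]
164 [np.float64(45.3), np.float64(-84.8)]
168 [np.float64(44.0), np.float64(-90.5)]
172 [np.float64(42.8), np.float64(-96.0)]
176 [np.float64(41.6), np.float64(-101.3)]
side edges 49.205357001708585 45.86805144974554
T [358.  155.1] ((21.493268966674805, 23.250791549682617), 78.83699798583984) 389.0
S [392.  246.1] ((42.736572265625, 78.64265441894531), 5.409609794616699) 1079.5
```

Mallet: head axis at (0.456,-0.307) and handle azimuth 157.7°, which puts the grip point at (0.405,-0.286). The measured heights match the text: head top 78 mm against 80, lens 92, pin 83 against 85. Moving now.

apply_moves(xyz=[[0,0,0],[-0.107,-0.163,0],[-0.107,-0.163,0],[-0.107,-0.163,0],[-0.107,-0.163,0],[-0.107,-0.163,0],[-0.107,-0.163,0],[-0.107,-0.163,0]], rot=[[0,0,-0.06],[0,0,0],[0,0,0],[0,0,0],[0,0,0],[0,0,0],[0,0,0],[0,0,0]], hand=[1,1,1,1,1,1,1,1])

```text
clock: 1.1
position: [0.3288, 0.1143, 0.2312]
ee_rot: [0.0, 0.192, 0.981, 0.0]
contact_force: [0.8, -0.2, -0.4]
width: 0.0853
gripper_force: 0.0
```

apply_moves(xyz=[[-0.107,-0.163,0],[-0.107,-0.163,0],[-0.107,-0.163,0],[-0.107,-0.163,0],[-0.107,-0.163,0],[-0.107,-0.163,0],[-0.107,-0.163,0.05],[0,0,0]], rot=[[0,0,0],[0,0,0],[0,0,0],[0,0,0],[0,0,0],[0,0,0],[0,0,0],[0,0,0]], hand=[1,1,1,1,1,1,1,1])

```text
clock: 2.1
position: [0.4078, -0.2891, 0.2143]
ee_rot: [-0.001, 0.194, 0.981, 0.0]
contact_force: [-0.8, 0.5, -0.2]
width: 0.0854
gripper_force: 0.0
```

```bash
cat >> h.py <<'E'
def delta(P,Rt=None):
    s=status.get_state(); M=q2R(s["ee_rot"]); p=np.array(s["position"])
    print("t",s["clock"],"pos",p.round(4),"yaw y",np.degrees(np.arctan2(M[1,1],M[0,1])).round(2),"z",M[:,2].round(3),"q",np.round(s["qpos"],2),"F",np.round(s["contact_force"],1),"w",round(s["width"],4),"gf",round(s["gripper_force"],1))
    print("shift mm",(M.T@(np.array(P)-p)*1000).round(1),"shares",(M.T@(np.array(P)-p)/.3).round(4))
    if Rt is not None: print("rot shares",(R.from_matrix(M.T@Rt).as_rotvec(degrees=True)/60).round(4))
E
python3 - <<'E'
from h import *
delta([.4048,-.2863,.026])
T=load("top0.png");S=load("side0.png")
for uv in((270,290),(305,286),(287,188)): print(onz(T,uv,.1))
E
```

```text
t 2.1 pos [ 0.4078 -0.2891  0.2143] yaw y 67.59 z [-0.002  0.001 -1.   ] q [-0.76  0.17  1.69 -0.    1.28 -1.93] F [-0.8  0.5 -0.2] w 0.0854 gf 0.0
shift mm [  3.4   1.5 188.4] shares [0.0115 0.0049 0.6279]
[0.35157113 0.03718499 0.1       ]
[ 0.3606597  -0.05277497  0.1       ]
[ 0.61656549 -0.0102368   0.1       ]
```

apply_moves(xyz=[[0.0115,0.005,0.15],[0,0,0.18],[0,0,0.16],[0,0,0.09],[0,0,0.047],[0,0,0],[0,0,0],[0,0,0]], rot=[[0,0,0],[0,0,0],[0,0,0],[0,0,0],[0,0,0],[0,0,0],[0,0,0],[0,0,0]], hand=[1,1,1,1,1,1,-1,-1], force=110)

```text
clock: 3.1
position: [0.406, -0.2836, 0.0294]
ee_rot: [0.001, 0.192, 0.981, -0.001]
contact_force: [-0.2, 1.5, -0.2]
width: 0.0516
gripper_force: 0.0
```

apply_moves(xyz=[[0,0,0],[0,0,0],[0,0,0],[0,0,0],[0,0,-0.03],[0,0,-0.05],[0,0,0],[0,0,0]], rot=[[0,0,0],[0,0,0],[0,0,0],[0,0,0],[0,0,0],[0,0,0],[0,0,0],[0,0,0]], hand=[-1,-1,-1,-1,-1,-1,-1,-1])

```text
clock: 4.1
position: [0.4047, -0.2825, 0.0517]
ee_rot: [-0.001, 0.192, 0.981, 0.0]
contact_force: [-0.8, -0.1, -3.8]
width: 0.0204
gripper_force: 105.8
```

Run:
```python
from h import *
delta([.4985-.0509,.0575+.0209,.24])
t=shot("top","top1.png")["pixels"][:,:,::-1]; s=shot("side","side1.png")["pixels"][:,:,::-1]
o=np.zeros((420,800,3),np.uint8)
o[:,:340]=cv2.resize(t[227:311,362:430],(340,420),interpolation=cv2.INTER_CUBIC)
o[:345,340:800]=cv2.resize(s[290:395,140:280],(460,345),interpolation=cv2.INTER_CUBIC)
cv2.imwrite("pics/crop3.png",o)
```

```text
t 4.1 pos [ 0.4047 -0.2825  0.0517] yaw y 67.83 z [-0.001  0.001 -1.   ] q [-0.75  0.33  1.94  0.    0.88 -1.93] F [-0.8 -0.1 -3.8] w 0.0204 gf 105.8
shift mm [  96.7  350.5 -187.9] shares [ 0.3224  1.1685 -0.6265]
```

View pics/crop3.png

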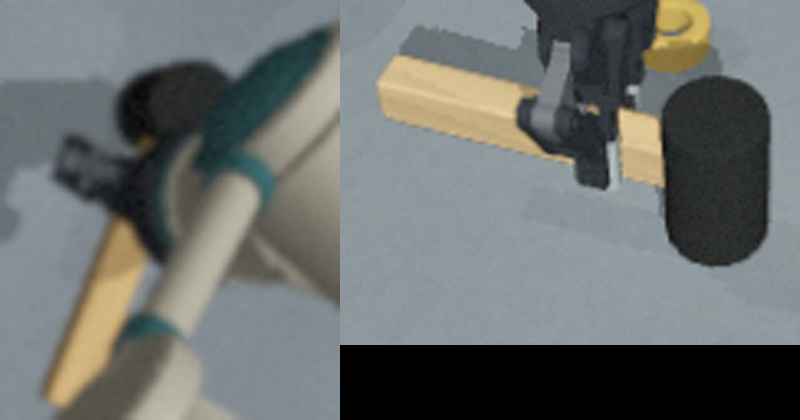

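The mallet is gripped and off the bench, level, with its head axis about 56 mm from the grip. I'll lift it, carry it over and come down above the pin.

apply_moves(xyz=[[0,0,-0.1],[0,0,-0.18],[0,0,-0.18],[0.02,0.09,0],[0.047,0.17,0],[0.047,0.17,0],[0.047,0.17,0],[0.047,0.17,0]], rot=[[0,0,0],[0,0,0],[0,0,0],[0,0,0],[0,0,0],[0,0,0],[0,0,0],[0,0,0]], hand=[-1,-1,-1,-1,-1,-1,-1,-1])

```text
clock: 5.2
position: [0.4341, -0.0438, 0.1896]
ee_rot: [-0.0, 0.193, 0.981, 0.0]
contact_force: [1.0, 0.5, -4.1]
width: 0.0206
gripper_force: 106.5
```

apply_moves(xyz=[[0.047,0.17,0],[0.047,0.15,0],[0.02,0.08,0],[0,0,0.1],[0,0,0],[0,0,0]], rot=[[0,0,0],[0,0,0],[0,0,0],[0,0,0],[0,0,0],[0,0,0]], hand=[-1,-1,-1,-1,-1,-1])

```text
clock: 5.95
position: [0.4483, 0.0783, 0.1604]
ee_rot: [-0.0, 0.192, 0.981, 0.0]
contact_force: [0.0, 0.2, -2.8]
width: 0.0203
gripper_force: 107.1
```

Run:
```python
from h import *
delta([.4467,.0788,.1127])
t=shot("top","top2.png")["pixels"][:,:,::-1]; s=shot("side","side2.png")["pixels"][:,:,::-1]
o=np.zeros((420,800,3),np.uint8)
o[:,:420]=cv2.resize(t[190:290,210:310],(420,420),interpolation=cv2.INTER_CUBIC)
o[:,425:775]=cv2.resize(s[140:260,190:290],(350,420),interpolation=cv2.INTER_CUBIC)
cv2.imwrite("pics/crop4.png",o)
```

```text
t 5.95 pos [0.4483 0.0783 0.1604] yaw y 67.8 z [-0.  0. -1.] q [ 0.02  0.15  1.86  0.    1.13 -1.16] F [ 0.   0.2 -2.8] w 0.0203 gf 107.1
shift mm [ 1.7 -0.1 47.7] shares [ 0.0057 -0.0004  0.1591]
```

View pics/crop4.png

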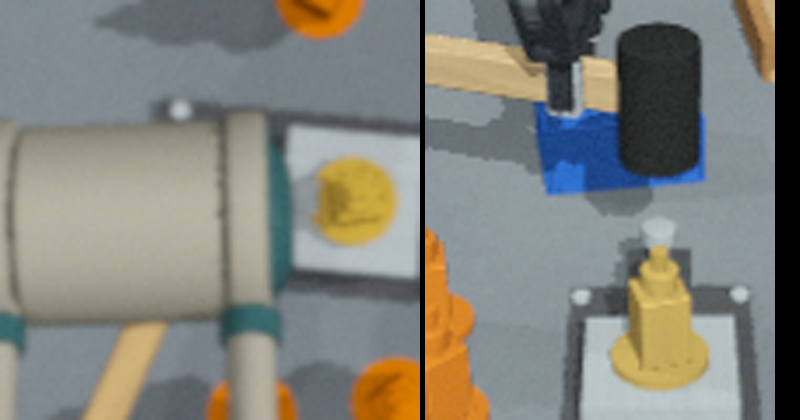

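The head is square above the pin in the side view, with its centre column at 659 against 658 for the pin. Lowering until it meets the pin, then driving it down.

apply_moves(xyz=[[0.006,0,0.06],[0,0,0.07],[0,0,0.02],[0,0,0.015],[0,0,0.015],[0,0,0.01]], rot=[[0,0,0],[0,0,0],[0,0,0],[0,0,0],[0,0,0],[0,0,0]], hand=[-1,-1,-1,-1,-1,-1])

```text
clock: 6.8
position: [0.4466, 0.0789, 0.1037]
ee_rot: [0.0, 0.192, 0.981, -0.0]
contact_force: [-4.1, -0.4, 1.9]
width: 0.0205
gripper_force: 108.6
```

apply_moves(xyz=[[0,0,0.01],[0,0,0.01],[0,0,0]], rot=[[0,0,0],[0,0,0],[0,0,0]], hand=[-1,-1,-1])

```text
clock: 7.18
position: [0.4461, 0.0792, 0.0993]
ee_rot: [0.0, 0.192, 0.981, -0.0]
contact_force: [-10.2, -1.1, 20.2]
width: 0.0203
gripper_force: 111.6
```

apply_moves(xyz=[[0,0,-0.03],[0,0,-0.1],[0,0,-0.18],[0,0,0]], rot=[[0,0,0],[0,0,0],[0,0,0],[0,0,0]], hand=[-1,-1,-1,-1])

```text
clock: 7.68
position: [0.451, 0.0795, 0.194]
ee_rot: [0.006, 0.192, 0.981, 0.002]
contact_force: [1.4, -0.5, -5.2]
width: 0.0203
gripper_force: 107.2
```

Run:
```python
from h import *
delta([.4040,-.2825,.19])
s=shot("side","side3.png")["pixels"][:,:,::-1]
o=np.zeros((500,800,3),np.uint8)
S=load("side0.png")
a=S["pixels"][:,:,::-1]
o[:,:395]=cv2.resize(a[125:250,195:294],(395,500),interpolation=cv2.INTER_CUBIC)
o[:,400:795]=cv2.resize(s[125:250,195:294],(395,500),interpolation=cv2.INTER_CUBIC)
cv2.imwrite("pics/crop5.png",o)
yv=np.array([.1042,.9945]);O=np.array([.4897,-.0278])
for z in(.085,.071): print(z,proj(S,[.4985,.0567,z]), "crop", (proj(S,[.4985,.0567,z])-[195,125])*[395/99,4])
```

```text
t 7.675 pos [0.451  0.0795 0.194 ] yaw y 67.84 z [ 0.012  0.001 -1.   ] q [ 0.02  0.12  1.81  0.    1.2  -1.16] F [ 1.4 -0.5 -5.2] w 0.0203 gf 107.2
shift mm [ -93.  -353.     3.1] shares [-0.3099 -1.1767  0.0103]
0.085 [256.0993981  203.80466788] crop [243.78042675 315.21867154]
0.071 [256.17260138 209.2287547 ] crop [244.07250044 336.91501879]
```

View pics/crop5.png

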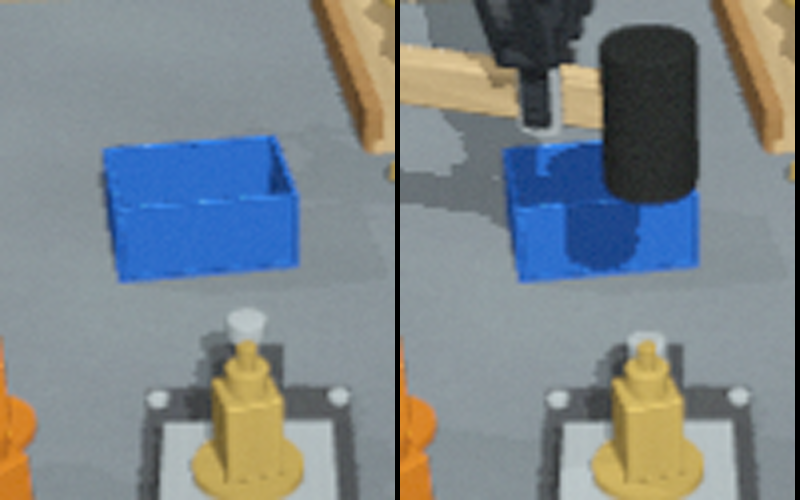

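The pin head has dropped by about 22 crop px, or 5.5 image px, where full travel predicts 5.4. I'll check that with a number.

Run:
```python
from h import *
a=cv2.cvtColor(load("side0.png")["pixels"],cv2.COLOR_RGB2GRAY).astype(float);b=cv2.cvtColor(load("side3.png")["pixels"],cv2.COLOR_RGB2GRAY).astype(float)
print(a[198:216,253:260].mean(1).round(0));print(b[198:216,253:260].mean(1).round(0))
def edge(p): 
    h=(p[0:2].mean()+p.max())/2; i=np.argmax(p>h); return 198+i-1+(h-p[i-1])/(p[i]-p[i-1])
print(edge(a[198:216,253:260].mean(1)),edge(b[200:216,253:260].mean(1))+2)
```

```text
[149. 149. 149. 153. 172. 189. 191. 193. 192. 185. 177. 174. 163. 145.
 139. 135. 145. 156.]
[152. 152. 152. 152. 153. 152. 153. 153. 152. 157. 182. 186. 183. 175.
 170. 157. 156. 160.]
201.95961538461538 207.46531791907515
```

The edge moved 5.51 px, so the pin is fully down. Taking the mallet back to its place.

apply_moves(xyz=[[-0.024,-0.09,0],[-0.045,-0.17,0],[-0.045,-0.17,0],[-0.045,-0.17,0],[-0.045,-0.17,0],[-0.045,-0.17,0],[-0.045,-0.17,0],[-0.016,-0.067,0.05]], rot=[[0,0,0],[0,0,0],[0,0,0],[0,0,0],[0,0,0],[0,0,0],[0,0,0],[0,0,0]], hand=[-1,-1,-1,-1,-1,-1,-1,-1])

```text
clock: 8.72
position: [0.3994, -0.2862, 0.1738]
ee_rot: [0.0, 0.194, 0.981, -0.001]
contact_force: [0.9, 0.2, -4.0]
width: 0.0206
gripper_force: 107.8
```

apply_moves(xyz=[[0,0,0.16],[0,0,0.16],[0,0,0.1],[0,0,0.03],[0,0,0],[0,0,0]], rot=[[0,0,0],[0,0,0],[0,0,0],[0,0,0],[0,0,0],[0,0,0]], hand=[-1,-1,-1,-1,-1,-1])

```text
clock: 9.48
position: [0.4003, -0.2835, 0.0411]
ee_rot: [0.001, 0.192, 0.981, -0.001]
contact_force: [-0.1, -0.2, -3.4]
width: 0.0205
gripper_force: 107.6
```

Run:
```python
from h import *
delta([.4047,-.2825,.0277])
```

```text
t 9.475 pos [ 0.4003 -0.2835  0.0411] yaw y 67.85 z [ 0.002 -0.001 -1.   ] q [-0.76  0.34  1.96  0.    0.84 -1.94] F [-0.1 -0.2 -3.4] w 0.0205 gf 107.6
shift mm [-3.7  2.6 13.4] shares [-0.0122  0.0086  0.0447]
```

apply_moves(xyz=[[0,0,0.03],[0,0,0.008],[0,0,0.006],[0,0,0.003],[0,0,0]], rot=[[0,0,0],[0,0,0],[0,0,0],[0,0,0],[0,0,0]], hand=[-1,-1,-1,-1,-1])

```text
clock: 10.1
position: [0.399, -0.2828, 0.0289]
ee_rot: [0.0, 0.192, 0.981, -0.0]
contact_force: [-6.0, 4.7, 20.5]
width: 0.0202
gripper_force: 111.3
```

apply_moves(xyz=[[0,0,-0.003],[0,0,0],[0,0,0],[0,0,0],[0,0,0],[0,0,-0.05],[0,0,-0.15],[0,0,-0.2]], rot=[[0,0,0],[0,0,0],[0,0,0],[0,0,0],[0,0,0],[0,0,0],[0,0,0],[0,0,0]], hand=[-1,1,1,1,1,1,1,1])

```text
clock: 11.1
position: [0.3986, -0.2821, 0.1468]
ee_rot: [-0.002, 0.192, 0.981, 0.001]
contact_force: [0.6, 0.1, 0.2]
width: 0.0854
gripper_force: 0.0
```

apply_moves(xyz=[[0,0,-0.2],[0,0,0]], rot=[[0,0,0],[0,0,0]], hand=[1,1])

```text
clock: 11.35
position: [0.402, -0.2853, 0.2119]
ee_rot: [0.005, 0.192, 0.981, -0.003]
contact_force: [0.5, -0.4, 0.7]
width: 0.0852
gripper_force: 0.0
```

Run:
```python
from h import *
Rt=np.array([[-.1042,.9945,0],[-.9945,-.1042,0],[0,0,-1]])
# tool y along fixture +x (.9945,-.1042); tool x = y cross z
y=np.array([.9945,-.1042,0]);z=np.array([0,0,-1.]);Rt=np.c_[np.cross(y,z),y,z]
delta([.4897,-.0278,.22],Rt)
y=-y;delta([.4897,-.0278,.22],np.c_[np.cross(y,z),y,z])
s=shot("side","side4.png")["pixels"]; t=shot("top","top4.png")["pixels"]
o=np.zeros((560,560,3),np.uint8); o[:420]=s[:,:,::-1]; o[420:,:560]=t[200:340,:,::-1]
cv2.imwrite("pics/v6.png",o)
```

```text
t 11.35 pos [ 0.402  -0.2853  0.2119] yaw y 67.83 z [ 0.008 -0.008 -1.   ] q [-0.76  0.16  1.71  0.    1.26 -1.94] F [ 0.5 -0.4  0.7] w 0.0852 gf 0.0
shift mm [ 15.8 271.5  -9.4] shares [ 0.0527  0.9051 -0.0312]
rot shares [0.0032 0.0112 1.2302]
t 11.35 pos [ 0.402  -0.2853  0.2119] yaw y 67.83 z [ 0.008 -0.008 -1.   ] q [-0.76  0.16  1.71  0.    1.26 -1.94] F [ 0.5 -0.4  0.7] w 0.0852 gf 0.0
shift mm [ 15.8 271.5  -9.4] shares [ 0.0527  0.9051 -0.0312]
rot shares [-0.0121  0.0035 -1.7697]
```

View pics/v6.png

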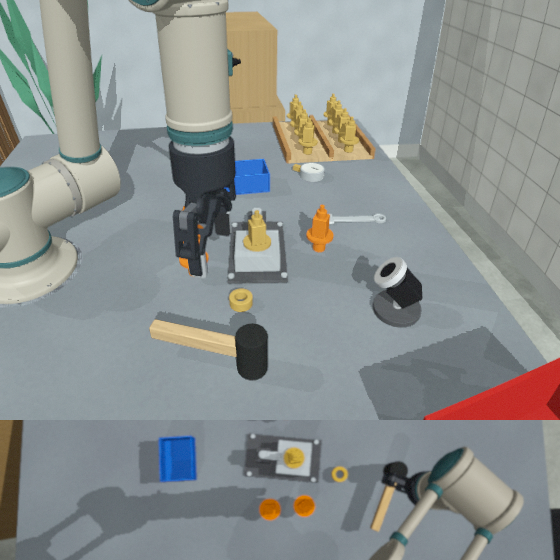

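The mallet stands on the bench where it was, and the fixture, bystanders and look-alikes have not moved. Going over to the valve, with the fingers closing along the fixture's y.

apply_moves(xyz=[[0,0,0],[0,0,0],[-0.0335,0.147,0],[-0.0335,0.147,0],[-0.0335,0.147,0],[-0.0335,0.147,0],[-0.0335,0.147,0],[-0.0335,0.147,0]], rot=[[0,0,-0.135],[0,0,-0.135],[0,0,0],[0,0,0],[0,0,0],[0,0,0],[0,0,0],[0,0,0]], hand=[0.4,0.4,0.4,0.4,0.4,0.4,0.4,0.4])

```text
clock: 12.45
position: [0.4858, -0.0244, 0.2046]
ee_rot: [-0.002, 0.052, 0.999, 0.0]
contact_force: [0.1, -0.3, -0.0]
width: 0.0597
gripper_force: 0.0
```

apply_moves(xyz=[[0,0,0.05],[0,0,0],[0,0,0]], rot=[[0,0,0],[0,0,0],[0,0,0]], hand=[0.4,0.4,0.4])

```text
clock: 12.82
position: [0.4862, -0.027, 0.1911]
ee_rot: [-0.001, 0.053, 0.999, -0.0]
contact_force: [0.0, -0.0, -0.1]
width: 0.0596
gripper_force: 0.0
```

Run:
```python
from h import *
y=np.array([.1042,.9945,0]);z=np.array([0,0,-1.])
delta([.4897,-.0278,.0633],np.c_[np.cross(y,z),y,z])
S=load("side0.png"); print("stem top proj",proj(S,[.4897,-.0278,.122]),"seen (256.7,211)")
b=cv2.cvtColor(S["pixels"],cv2.COLOR_RGB2HSV)[205:222,240:275]
m=(b[...,0]>18)&(b[...,0]<32)&(b[...,1]>110); r=np.argwhere(m); print("top row",r[:,0].min()+205,"cols",r[r[:,0]<=r[:,0].min()+2][:,1].mean()+240)
```

```text
t 12.825 pos [ 0.4862 -0.027   0.1911] yaw y 83.95 z [-0.002  0.    -1.   ] q [-0.2   0.17  1.75 -0.    1.22 -1.66] F [ 0.  -0.  -0.1] w 0.0596 gf 0.0
shift mm [ -3.8  -0.4 127.8] shares [-0.0128 -0.0014  0.4261]
rot shares [-0.0002 -0.002  -0.0012]
stem top proj [256.07769415 210.66049559] seen (256.7,211)
top row 211 cols 256.14285714285717
```

apply_moves(xyz=[[-0.0128,-0.0014,0.08],[0,0,0.14],[0,0,0.12],[0,0,0.06],[0,0,0.026],[0,0,0],[0,0,0],[0,0,0]], rot=[[0,0,0],[0,0,0],[0,0,0],[0,0,0],[0,0,0],[0,0,0],[0,0,0],[0,0,0]], hand=[0.4,0.4,0.4,0.4,0.4,0.4,0.4,-1], force=80)

```text
clock: 13.82
position: [0.4914, -0.0271, 0.0651]
ee_rot: [0.001, 0.052, 0.999, -0.0]
contact_force: [-0.0, -0.4, 0.2]
width: 0.0427
gripper_force: 0.0
```

apply_moves(xyz=[[0,0,0],[0,0,0],[0,0,0],[0,0,0],[0,0,0]], rot=[[0,0,0],[0,0,0],[0,0,0],[0,0,0],[0,0,0]], hand=[-1,-1,-1,-1,-1])

```text
clock: 14.45
position: [0.4911, -0.028, 0.0655]
ee_rot: [0.001, 0.051, 0.999, -0.001]
contact_force: [-1.4, -3.5, 7.1]
width: 0.0328
gripper_force: 73.6
```

apply_moves(xyz=[[0,0,-0.02],[0,0,-0.02],[0,0,-0.02],[0,0,0]], rot=[[0,0,0],[0,0,0],[0,0,0],[0,0,0]], hand=[-1,-1,-1,-1])

```text
clock: 14.95
position: [0.4909, -0.0274, 0.0829]
ee_rot: [0.0, 0.052, 0.999, -0.001]
contact_force: [-1.0, -5.5, -0.6]
width: 0.0323
gripper_force: 74.9
```

apply_moves(xyz=[[0,0,-0.03],[0,0,-0.03],[0,0,-0.04],[0,0,-0.1],[0,0,0],[0,0,0]], rot=[[0,0,0],[0,0,0],[0,0,0],[0,0,0],[0,0,0],[0,0,0]], hand=[-1,-1,-1,-1,-1,-1])

```text
clock: 15.7
position: [0.49, -0.0262, 0.1418]
ee_rot: [-0.0, 0.052, 0.999, 0.001]
contact_force: [0.1, -1.0, -3.7]
width: 0.0325
gripper_force: 74.8
```

Run:
```python
from h import *
delta([.4897,-.0278,.25])
s=shot("side","side5.png"); t=shot("top","top5.png")
p=status.get_state()["position"]; u=proj(s,p); print(u)
x0=int(u[0])-35;y0=int(u[1])-50
o=cv2.resize(s["pixels"][y0:y0+120,x0:x0+90,::-1],(450,600),interpolation=cv2.INTER_CUBIC)
v=proj(t,p); x1=int(v[0])-35;y1=int(v[1])-35; print(v,(x0,y0,x1,y1))
o2=np.zeros((600,800,3),np.uint8);o2[:,:450]=o;o2[:350,450:]=cv2.resize(t["pixels"][y1:y1+70,x1:x1+70,::-1],(350,350),interpolation=cv2.INTER_CUBIC)
cv2.imwrite("pics/v7.png",o2)
```

```text
t 15.7 pos [ 0.49   -0.0262  0.1418] yaw y 84.02 z [-0.001  0.001 -1.   ] q [-0.2   0.22  1.82  0.    1.1  -1.66] F [ 0.1 -1.  -3.7] w 0.0325 gf 74.8
shift mm [   0.3   -1.5 -108.2] shares [ 0.0009 -0.0049 -0.3607]
[255.8488777  202.01046596]
[294.50261113 234.78186074] (220, 152, 259, 199)
```

View pics/v7.png

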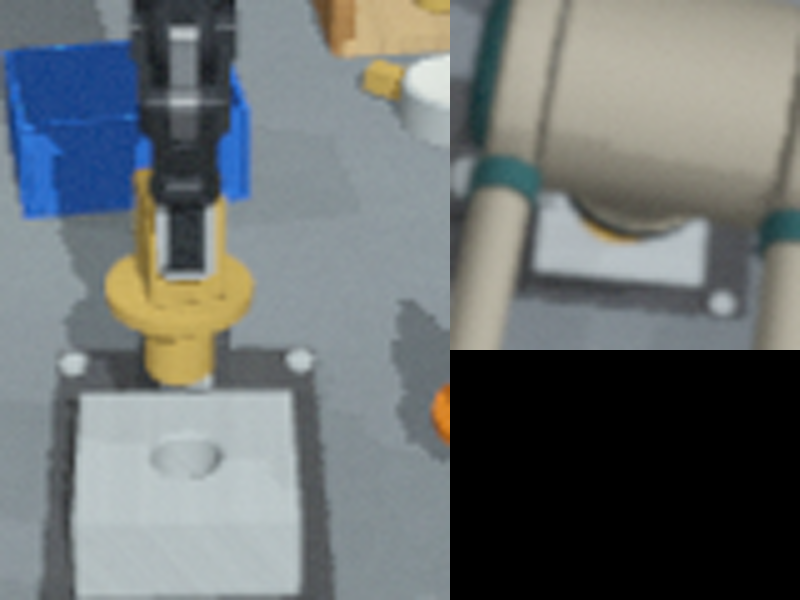

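The picture shows the valve out of its socket, upright between the pads with its spigot at crop (180,370), and the weight reads 3.7 N. Raising it, turning it and tilting it 45°.

apply_moves(xyz=[[0,0,-0.08],[0,0,-0.14],[0,0,-0.14],[0,0,0],[0,0,0],[0,0,0],[0,0,0],[0,0,0]], rot=[[0,0,0],[0,0,0],[0,0,0],[0,0,0.117],[0,0,0.117],[0,-0.1,0],[0,-0.13,0],[0,-0.13,0]], hand=[-1,-1,-1,-1,-1,-1,-1,-1])

```text
clock: 16.8
position: [0.4897, -0.0267, 0.2488]
ee_rot: [0.185, 0.171, 0.967, -0.033]
contact_force: [0.8, -0.2, -3.8]
width: 0.0285
gripper_force: 81.5
```

apply_moves(xyz=[[0,0,0],[0,0,0],[0,0,0],[0,0,0],[0,0,0]], rot=[[0,-0.13,0],[0,-0.13,0],[0,-0.1,0],[0,-0.03,0],[0,0,0]], hand=[-1,-1,-1,-1,-1])

```text
clock: 17.42
position: [0.4884, -0.0267, 0.2475]
ee_rot: [0.374, 0.16, 0.911, -0.067]
contact_force: [-0.2, 0.4, -4.5]
width: 0.0285
gripper_force: 81.6
```

```bash
cat > fin.py <<'E'
from h import *
az=np.radians(160); cz=np.array([np.cos(az),np.sin(az),1])*.70711
y=np.array([np.sin(az),-np.cos(az),0]); z=-cz; Rt=np.c_[np.cross(y,z),y,z]
L=np.array([.7029,-.201,.092]); F=L+.1*cz
delta(F+.0555*cz,Rt)
E
python3 fin.py
python3 - <<'E'
from h import *
s=load("side5.png"); print(proj(s,[.49,-.0262,.0863]),"seen ~(256,226.4)")
E
```

```text
t 17.425 pos [ 0.4884 -0.0267  0.2475] yaw y 69.98 z [ 0.66  -0.242 -0.711] q [-0.03 -0.15  2.22 -0.62  0.39 -0.76] F [-0.2  0.4 -4.5] w 0.0285 gf 81.6
shift mm [-75.3 -90.3 138.9] shares [-0.251  -0.301   0.4629]
rot shares [-0.0014 -0.005   0.001 ]
[256.34875981 225.11301585] seen ~(256,226.4)
```

apply_moves(xyz=[[-0.03,-0.036,0.055],[-0.05,-0.06,0.0926],[-0.05,-0.06,0.0926],[-0.05,-0.06,0.0926],[-0.045,-0.055,0.083],[-0.026,-0.03,0.047],[0,0,0],[0,0,0]], rot=[[0,-0.005,0],[0,0,0],[0,0,0],[0,0,0],[0,0,0],[0,0,0],[0,0,0],[0,0,0]], hand=[-1,-1,-1,-1,-1,-1,-1,-1])

```text
clock: 18.42
position: [0.6016, -0.1631, 0.2051]
ee_rot: [0.378, 0.16, 0.909, -0.067]
contact_force: [-0.8, -1.0, -3.4]
width: 0.0289
gripper_force: 81.5
```

```bash
python3 fin.py
python3 - <<'E'
from h import *
s=shot("side","side6.png"); t=shot("top","top6.png")
F=np.array([.6365,-.1768,.1627])
print(proj(s,F),proj(t,F))
o=np.zeros((600,800,3),np.uint8)
o[:,:400]=cv2.resize(s["pixels"][190:340,330:430,::-1],(400,600),interpolation=cv2.INTER_CUBIC)
o[:400,400:]=cv2.resize(t["pixels"][115:215,300:400,::-1],(400,400),interpolation=cv2.INTER_CUBIC)
cv2.imwrite("pics/v8.png",o)
E
```

```text
t 18.425 pos [ 0.6016 -0.1631  0.2051] yaw y 70.01 z [ 0.666 -0.242 -0.705] q [-0.4   0.09  2.12  0.24  0.14 -1.84] F [-0.8 -1.  -3.4] w 0.0289 gf 81.5
shift mm [ 3.5 -0.9  0.9] shares [ 0.0117 -0.0032  0.0031]
rot shares [ 0.0003  0.0027 -0.    ]
[351.76096394 231.87864247] [353.81222627 174.93673771]
```

View pics/v8.png

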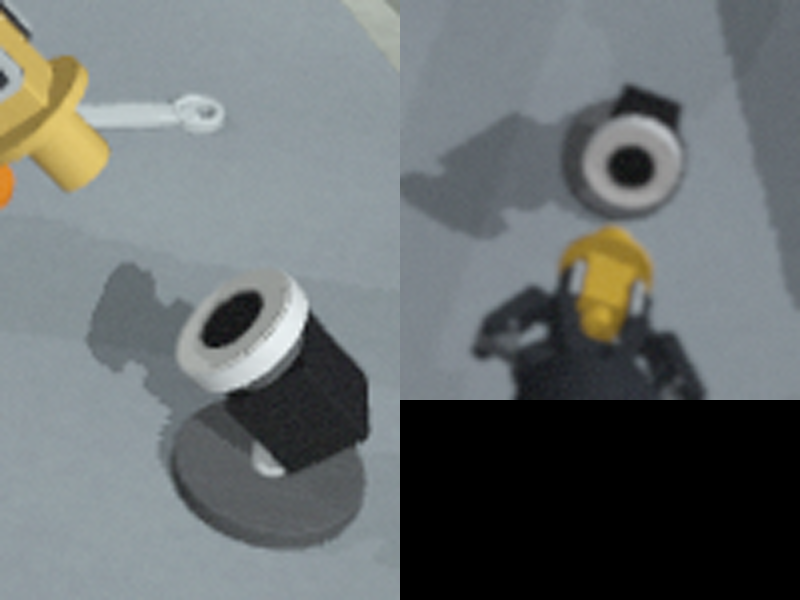

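The foot end face shows at side crop (90,172) against a predicted (87,167), and at top crop (613,234) against (615,240). So the valve is held where intended. One last numeric check of its axis and the camera azimuth.

Run:
```python
from h import *
s=load("side6.png");t=load("top6.png"); L=np.array([.7029,-.201,.092])
A=lambda im,P,Q:np.degrees(np.arctan2(*(proj(im,Q)-proj(im,P))[::-1])).round(1)
for a in range(152,172,4):
    az=np.radians(a);c=np.array([np.cos(az),np.sin(az),1])*.7071;h=np.array([np.sin(az),-np.cos(az),0]);u=np.cross(c,h); u*=np.sign(u[2])
    B=L-.073*c
    print(a,"S axis",A(s,L-.02*c,L-.07*c),"S low back edge",A(s,B-.02*u+.02*h,B-.02*u-.02*h),"T back top edge",A(t,B+.02*u+.02*h,B+.02*u-.02*h), "T foot->lens",A(t,np.r_[(L-.041*c)[:2],.01],L))
print("seen S 47.3/49.4, low back atan(-38/78)=",np.degrees(np.arctan2(-38,78)),"T back",np.degrees(np.arctan2(17,54)))
M=q2R(status.get_state()["ee_rot"]);p=np.array(status.get_state()["position"]);z=M[:,2];F=p+.0555*z
print("valve axis S pred",A(s,F-.03*z,F),"T",A(t,F-.1*z,F))
# spigot edges in side: brass mask
q=s["pixels"];hv=cv2.cvtColor(q,cv2.COLOR_RGB2HSV);m=((hv[...,0]>18)&(hv[...,0]<32)&(hv[...,1]>100))
for f in(.004,.012,.02,.026):
    C=proj(s,F-f*z);d=proj(s,F)-proj(s,F-.03*z);d/=np.linalg.norm(d);n=np.array([-d[1],d[0]])
    k=np.arange(-14,14,.25);v=[cv2.getRectSubPix(m.astype(np.float32),(1,1),tuple(map(float,C+n*i)))[0,0]>.5 for i in k]
    print("spigot f",f,"mid offset px",k[v].mean().round(2),"width",(np.sum(v)*.25))
k=np.arange(-10,15,.25);C=proj(s,F);v=np.array([cv2.getRectSubPix(m.astype(np.float32),(1,1),tuple(map(float,C+d*i)))[0,0]>.5 for i in k]);print("brass ends at",k[v].max(),"px past foot centre; px/mm",np.linalg.norm(proj(s,F)-proj(s,F-.03*z))/30)
```

```text
152 S axis 49.7 S low back edge 99.7 T back top edge 26.4 T foot->lens 67.1
156 S axis 48.2 S low back edge 93.7 T back top edge 22.6 T foot->lens 55.1
160 S axis 46.7 S low back edge 87.9 T back top edge 18.7 T foot->lens 47.2
164 S axis 45.3 S low back edge 82.2 T back top edge 14.9 T foot->lens 41.4
168 S axis 44.0 S low back edge 76.7 T back top edge 11.0 T foot->lens 36.8
seen S 47.3/49.4, low back atan(-38/78)= -25.974393962431318 T back 17.47477425625567
valve axis S pred 46.3 T -79.0
spigot f 0.004 mid offset px 2.88 width 15.5
spigot f 0.012 mid offset px 3.0 width 15.75
spigot f 0.02 mid offset px 3.12 width 15.5
spigot f 0.026 mid offset px 2.0 width 23.75
brass ends at 2.5 px past foot centre; px/mm 0.5496644766936692
```

The azimuth estimates (157 to 161°) bracket the 160° used. The valve sits about 5 mm off along tool x in the pads, which the TCP's −3.5 mm offset nearly cancels, and its tilt is under 2°. Settling, then signing off.

apply_moves(xyz=[[0,0,0],[0,0,0],[0,0,0],[0,0,0]], rot=[[0,0,0],[0,0,0],[0,0,0],[0,0,0]], hand=[-1,-1,-1,-1])

```text
clock: 19.02
position: [0.6022, -0.1635, 0.206]
ee_rot: [0.379, 0.16, 0.909, -0.067]
contact_force: [0.2, -0.5, -4.2]
width: 0.0289
gripper_force: 81.5
```

```bash
python3 fin.py; python3 -c "
from h import *
s=status.get_state(); print(np.round(s['qd'],3), s['qpos'][4])"
```

```text
t 19.025 pos [ 0.6022 -0.1635  0.206 ] yaw y 70.0 z [ 0.668 -0.243 -0.703] q [-0.4   0.09  2.12  0.24  0.14 -1.84] F [ 0.2 -0.5 -4.2] w 0.0289 gf 81.5
shift mm [ 4.7 -0.8  1.1] shares [ 0.0156 -0.0026  0.0035]
rot shares [ 0.      0.0051 -0.0001]
[-0.     0.001 -0.001  0.001  0.001 -0.002] 0.14017632912659608
```

```bash
python3 -c "
from rig import job; print(job.sign_off())"
```

```text
the job is handed in; nothing more can be done
None
```

The job was handed in at about 19 s: the pin measured fully down, the mallet is back standing on the bench, and the brass valve is held still with its foot facing the lens at about 100 mm (measured to a few mm and about 2–3°).

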